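# Stack the keyed parts tray on its bin

### The arm

A 6-joint arm with a two-finger parallel gripper is mounted at the origin on a cart in front of the work surface, level with it; the furniture and walls round the work are solid. World frame = base frame: x ahead of the robot, y to its left, z up, the work surface at z = 0. Lengths are in m, angles in rad, forces in N, time in s.
With the tool pointing down it reaches from about 0.225 to 0.725 m from the base axis. Payload 3.1 kg.
Tool frame: the origin (TCP) lies midway between the tips of the shut fingers; the grasp point (between the pads) lies 19 mm behind it; z points along the fingers, y is the line along which they close (so a half turn about z gives the same grasp; the last joint's range is limited). The gripper opens to 85 mm and grips with 20 to 120 N. Pads are 22 mm wide; open, the fingers measure 114 mm over their backs; the gripper's body (76 mm by 85 mm) begins 54 mm behind the grasp point. The pads swing forward as they close: fully open they stand 13 mm farther back than shut.
Start: joints at [-1.429, 0.048, 0.099, 1.622, 0, 1.443], TCP at [0.14, -0.506, 0.231] pointing down, gripper open.
Joint ranges: [-2.91, 2.91], [-0.99, 1.94], [-1.21, 1.42], [-2.12, 2.29], [-1.49, 1.47], [-3.14, 3.14]. Speed limits (rad/s): [2.79, 2.79, 3.14, 3.14, 3.14, 3.14].

### API

Orientations are given as a rotation vector (axis times angle).
In Python, from cell import r gives the robot as it stands. The module is installed in compiled form; this text tells all that it offers.
- The arm moves only by the tool apply_moves, never from a script. Its argument "moves" is a list of rows, each an object with "dp": the shift along the tool's x, y, z in cm, a list of three; "turn": the turn, a rotation vector about the tool's x, y, z in rad, a list of three; "grip": the finger opening in cm, from 0 to 8.54. In form: [{"dp": [dx, dy, dz], "turn": [rx, ry, rz], "grip": grip}, ...]. A call has exactly 8 rows; each row shifts and turns the commanded pose from where the row before left it, along the tool's axes as they then stand; what a row does not reach is not made up. A row lasts 1/10 s, in which the tool goes at most 50 mm and 8.59 degrees, less where a joint would pass 70% of its speed; a pose out of reach is approached as far as the arm can. A call with a gripper value outside its range is refused whole. The fingers move at their own pace and stop on an object; the grip force is fixed at half the most. Time passes only in rows, so rows that do not move let the fingers close, or fill a call up. It gives the time, the measured TCP pose, the force, the opening and the grip force at its end, in the units of the state.
- r.get_obs(): the state, without advancing time (a new reading comes with each control period).
- r.get_image(name): name is "scene" or "top" or "wrist"; returns a dict with "pixels" (420x560x3 uint8, red, green, blue), "range_z" (420x560 float32, m along the optical axis (not along the pixel's ray), 0 where there is no reading), "fx", "fy", "cx", "cy" (pixels), "pose" (4x4, takes a point from camera to world coordinates). Camera axes: x right, y down, z forward; pixel columns grow to the right and rows downward; lengths in m; the calibration is good to about 2 mm. The wrist camera is an equidistant fisheye: a pixel r from the principal point sees the ray r / f radians off the axis. A picture is of the moment at which its call begins.
- r.sign_off(): hands the job in; it is judged then, once.
The state is a dict: "time": time; "q": joint angles; "dq": joint speeds; "effort": joint torques, N m; "position": TCP position; "ee_rot": TCP orientation; "wrist_force": force on the tool from outside, world axes, zero at the start; "wrist_torque": the same for the moment, N m; "width": finger opening in m; "gripper_force": force on a finger pad.
Only numpy, scipy, OpenCV 4.12 (cv2) and the standard library are available. Lean on these libraries where they do the work, as an engineer would, in place of code of your own. Each camera call takes 0.05 s, during which the arm holds its last target. There are 200 camera calls.

### The job

Pick up the grey parts tray that has a single orange lug by its black handle and stack it on the blue bin, so that the lug drops into the orange-edged notch in the bin's wall and the tray sits level and fully down on the bin's rim. Lower it gently rather than dropping it, let go, and leave the other grey tray, the one with two lugs, where it stands.

Things in the scene. Friction and masses are not known exactly. Their poses are not given: they have to be found in the camera images.
- bin_base: Open blue bin, 90 (x) x 110 (y) x 50 mm high, walls 10 mm, fixed; low caps lie in it. Origin: centre of its underside, on the surface. Mid-way along its front wall (-x, roughly toward the robot) is an orange-edged notch, 44 mm wide, 16 mm deep, open above. With the tray seated, both share centre line and heading, and point tray_one_grip is 119 mm above this origin.
- tray_one_grip (a point): The grey tray to stack: loose, 0.15 kg, 90 (x) x 110 (y) mm. This point: centre of its black grip bar (62 mm along the tray's x, 12 thick along y, 24 high), over the tray's middle, 83 mm above its feet's bottom; its rim is 41 mm and its floor's underside 69 mm below. Four feet, 14 mm long, go inside the bin's walls with 10 mm to spare. One orange lug, mid front (-x). Axes: the tray's, z up.
- lug (a point): Lower end of that tray's only orange lug (24 mm wide, 14 mm long below the floor): 45 mm from the tray's middle toward its front (-x), level with the bottom of the feet. It has 10 mm to spare either side in the bin's notch. Axes are the tray's.
- tray_two_grip (a point): The other grey tray, the wrong one: same shape, size and handle (same point on its grip bar), but with two orange lugs 18 mm wide, 38 mm either side of the middle of its front, which do not fit the bin. It must stay where it is.

How it is judged:
By the outcome, as a careful person would: the job done as asked, in the order asked, and still so for the second after the job is handed in, with the robot touching nothing.
It also fails if it takes over 40 s, if anything falls off the work surface, if the arm or the gripper's body presses on something with over 40 N, if the wrist force passes 120 N, or if a joint passes its speed limit or range.

## Working session

There is one attempt and no reset: what is moved stays moved. The work goes in short steps, Python scripts to look and compute and a tool call to move; the robot and the scene stay as the last step left them, time stands still between calls to the robot, and variables do not carry over. Pictures are saved under pics/ and viewed, at most 10 in all, crops included, and the job is handed in when it is done.

Besides the shell and the picture viewer there is one more tool, called as name(argument=value, ...) on one line, values as JSON. apply_moves: Moves the arm, as the interface text tells. Its arguments: {"type":"object","properties":{"moves":{"type":"array","items":{"type":"object","properties":{"dp":{"type":"array","items":{"type":"number"}},"turn":{"type":"array","items":{"type":"number"}},"grip":{"type":"number"}}}}},"required":["moves"]}

```bash
mkdir -p pics
python3 - <<'E'
from cell import r
import cv2,numpy as np
o=r.get_obs();print({k:np.round(o[k],3) for k in('time','q','position','ee_rot','width')})
for n in('scene','top'):
    im=r.get_image(n);np.savez(f'pics/{n}0.npz',**im)
    cv2.imwrite(f'pics/{n}0.png',im['pixels'][:,:,::-1]);print(n,im['fx'],im['cx'],im['cy'],np.round(im['pose'],3))
E
```

```text
{'time': np.float64(0.0), 'q': array([-1.429,  0.049,  0.098,  1.622,  0.   ,  1.443]), 'position': array([ 0.14 , -0.505,  0.23 ]), 'ee_rot': array([-3.111, -0.422, -0.   ]), 'width': np.float64(0.086)}
scene 410.54696114660214 281.0693201954475 206.2010489658862 [[-0.616 -0.319  0.72  -0.114]
 [-0.788  0.262 -0.558  0.625]
 [-0.011 -0.911 -0.412  0.435]
 [ 0.     0.     0.     1.   ]]
top 540.7648974786356 279.5818837083768 208.01648908484893 [[-0.027 -0.985  0.171  0.319]
 [-1.     0.027  0.002  0.133]
 [-0.007 -0.171 -0.985  1.182]
 [ 0.     0.     0.     1.   ]]
```

View pics/scene0.png

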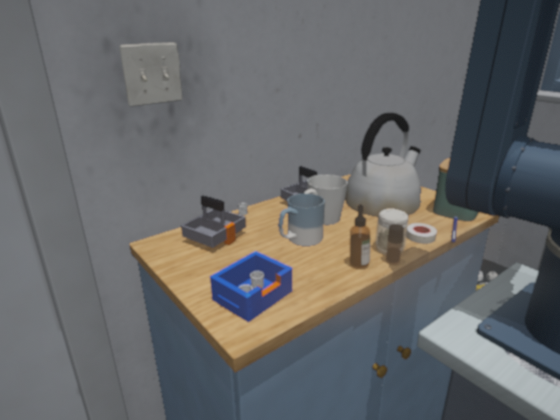

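View pics/top0.png

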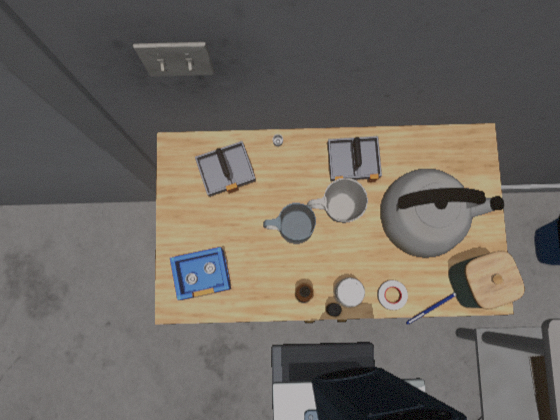

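The single-lug tray is the left one (top: grip about (226,165), lug about (232,187)). The right tray (354,158) shows lugs at its corners. The bin is at about (201,273), with its notch at (204,292). Next I'll measure these.

```bash
cat > h.py <<'E'
import cv2,numpy as np
def pts(im):
    v,u=np.mgrid[0:420,0:560];z=im['range_z']
    p=np.stack([(u-im['cx'])/im['fx']*z,(v-im['cy'])/im['fy']*z,z,np.ones_like(z)],-1)
    return (p@im['pose'].T)[...,:3]
def ray(im,uv,h):
    P=im['pose'];d=P[:3,:3]@np.array([(uv[0]-im['cx'])/im['fx'],(uv[1]-im['cy'])/im['fy'],1.])
    return P[:3,3]+d*(h-P[2,3])/d[2]
def box(im,mask,h):
    v,u=np.nonzero(mask);q=np.array([ray(im,(a,b),h)[:2] for a,b in zip(u,v)],np.float32)
    return cv2.minAreaRect(q*1000)
E
python3 - <<'E'
from h import *
im=dict(np.load('pics/top0.npz'));X=pts(im);px=im['pixels'];hsv=cv2.cvtColor(px,cv2.COLOR_RGB2HSV)
H,S,V=[hsv[...,i].astype(int) for i in range(3)]
def roi(x0,x1,y0,y1):
    m=np.zeros((420,560),bool);m[y0:y1,x0:x1]=1;return m
L=roi(185,265,135,205);R=roi(315,390,128,190);B=roi(160,240,235,310)
def rep(n,m,h):
    if m.sum()==0:print(n,'none');return
    p=X[m];print(n,m.sum(),'z pct',np.round(np.percentile(p[:,2],[5,50,95]),3),'mean',np.round(p.mean(0),3),'box',[np.round(a,1) for a in box(im,m,h)])
org=((H<12)|(H>174))&(S>170)&(V>90)
z=X[...,2]
for n,M in(('L',L),('R',R)):
    rep(n+' bar',M&(z>.075)&(z<.105)&(V<70),.095)
    rep(n+' tray',M&(z>.03)&(z<.07)&(S<90),.042)
    c,lab,st,ce=cv2.connectedComponentsWithStats((M&org).astype(np.uint8))
    for s,k in zip(st[1:],ce[1:]):print(' lug',s,np.round(ray(im,k,.01),3))
blue=B&(H>100)&(H<125)&(S>140)
rep('bin rim',blue&(z>.04)&(z<.06),.05); rep('bin all',blue,.05)
rep('bin orange',B&org,.042)
a=cv2.resize(px[130:310,155:395,::-1],None,fx=3.3,fy=3.3,interpolation=cv2.INTER_CUBIC);cv2.imwrite('pics/c1.png',a)
E
```

```text
L bar 152 z pct [0.087 0.095 0.098] mean [0.608 0.251 0.094] box [array([606.9, 250.1]), array([63.6, 11.6]), np.float64(20.1)]
L tray 425 z pct [0.032 0.042 0.046] mean [0.61  0.253 0.041] box [array([608.2, 251.5]), array([ 92.7, 109.6]), np.float64(17.9)]
R bar 191 z pct [0.08  0.094 0.098] mean [ 0.622 -0.029  0.092] box [array([620.8, -28.7]), array([62.4, 13.8]), np.float64(1.7)]
R tray 604 z pct [0.032 0.042 0.063] mean [ 0.613 -0.026  0.043] box [array([610.8, -37.5]), array([118.1, 127. ]), np.float64(0.5)]
bin rim 197 z pct [0.046 0.051 0.054] mean [0.39  0.315 0.05 ] box [array([383.6, 306.3]), array([ 86.9, 107.1]), np.float64(10.8)]
bin all 366 z pct [0.004 0.048 0.053] mean [0.387 0.317 0.053] box [array([383.6, 306.3]), array([ 86.9, 107.1]), np.float64(10.8)]
bin orange none
```

View pics/c1.png

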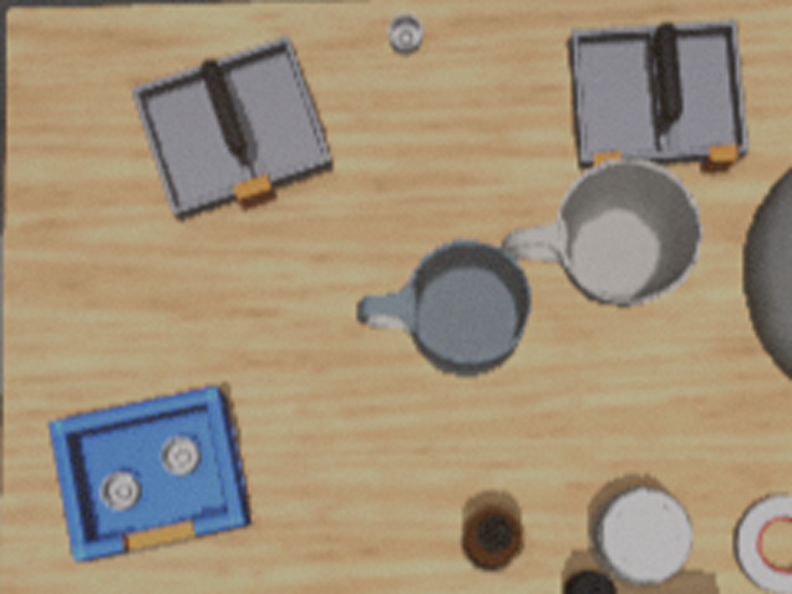

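The crop shows the left tray with one lug mid-front at crop (255,190), and the right tray with two lugs at (607,158) and (722,155). The bin notch is at (160,537). The sizes match: bar 63×12 at z 0.095, tray 93×110, bin about 87×107 at z 0.05. I'll check obstacle heights and start the lift and turn.

Run:
```python
from h import *
im=dict(np.load('pics/top0.npz'));X=pts(im)
for n,(a,b,c,d) in dict(kettle=(380,505,165,260),canister=(445,525,250,310),cups=(265,370,175,245),bottles=(290,370,275,320)).items():
    p=X[c:d,a:b].reshape(-1,3);p=p[p[:,2]>.06];print(n,p.min(0).round(2),p.max(0).round(2),np.percentile(p[:,2],99).round(3))
```

```text
kettle [ 0.32 -0.31  0.06] [0.59 0.13 1.18] 0.236
canister [ 0.3  -0.34  0.06] [0.42 0.13 1.18] 0.139
cups [ 0.32 -0.04  0.06] [0.57 0.17 1.18] 1.182
bottles [ 0.29 -0.03  0.06] [0.36 0.13 1.18] 1.182
```

apply_moves(moves=[{"dp": [0,0,-2],"turn": [0,0,-0.134],"grip": 6},{"dp": [0,0,-2],"turn": [0,0,-0.134],"grip": 6},{"dp": [0,0,-2],"turn": [0,0,-0.134],"grip": 6},{"dp": [0,0,-2],"turn": [0,0,-0.134],"grip": 6},{"dp": [0,0,-2],"turn": [0,0,-0.134],"grip": 6},{"dp": [0,0,-2],"turn": [0,0,-0.134],"grip": 6},{"dp": [0,0,-2],"turn": [0,0,-0.134],"grip": 6},{"dp": [0,0,-2],"turn": [0,0,-0.134],"grip": 6}])

```text
time: 0.9
position: [0.1399, -0.5058, 0.3915]
ee_rot: [-2.454, -1.959, -0.001]
wrist_force: [-0.2, -0.5, -0.6]
width: 0.0599
gripper_force: 0.0
```

apply_moves(moves=[{"dp": [0,0,0],"turn": [0,0,-0.134],"grip": 6},{"dp": [0,0,0],"turn": [0,0,-0.134],"grip": 6},{"dp": [0,0,0],"turn": [0,0,-0.134],"grip": 6},{"dp": [0,0,0],"turn": [0,0,-0.134],"grip": 6},{"dp": [0,0,0],"turn": [0,0,-0.134],"grip": 6},{"dp": [0,0,0],"turn": [0,0,-0.134],"grip": 6},{"dp": [0,0,0],"turn": [0,0,-0.134],"grip": 6},{"dp": [0,0,0],"turn": [0,0,-0.134],"grip": 6}])

```text
time: 1.7
position: [0.1399, -0.5059, 0.3907]
ee_rot: [-1.11, -2.938, -0.002]
wrist_force: [0.0, -0.6, 0.8]
width: 0.0601
gripper_force: 0.0
```

apply_moves(moves=[{"dp": [0,0,0],"turn": [0,0,-0.134],"grip": 6},{"dp": [0,0,0],"turn": [0,0,-0.134],"grip": 6},{"dp": [0,0,0],"turn": [0,0,-0.134],"grip": 6},{"dp": [0,0,0],"turn": [0,0,-0.134],"grip": 6},{"dp": [0,0,0],"turn": [0,0,-0.134],"grip": 6},{"dp": [0,0,0],"turn": [0,0,-0.134],"grip": 6},{"dp": [0,0,0],"turn": [0,0,-0.134],"grip": 6},{"dp": [0,0,0],"turn": [0,0,-0.134],"grip": 6}])

```text
time: 2.5
position: [0.1399, -0.5059, 0.3907]
ee_rot: [-0.547, 3.094, 0.002]
wrist_force: [0.4, 1.0, -1.1]
width: 0.0601
gripper_force: 0.0
```

apply_moves(moves=[{"dp": [-2,2.65,0],"turn": [0,0,0],"grip": 6},{"dp": [-2,2.65,0],"turn": [0,0,0],"grip": 6},{"dp": [-2,2.65,0],"turn": [0,0,0],"grip": 6},{"dp": [-2,2.65,0],"turn": [0,0,0],"grip": 6},{"dp": [-2,2.65,0],"turn": [0,0,0],"grip": 6},{"dp": [-2,2.65,0],"turn": [0,0,0],"grip": 6},{"dp": [-2,2.65,0],"turn": [0,0,0],"grip": 6},{"dp": [-2,2.65,0],"turn": [0,0,0],"grip": 6}])

```text
time: 3.3
position: [0.2191, -0.251, 0.3909]
ee_rot: [0.537, -3.095, -0.001]
wrist_force: [0.3, 0.8, 0.1]
width: 0.0602
gripper_force: 0.0
```

apply_moves(moves=[{"dp": [-2,2.65,0],"turn": [0,0,0],"grip": 6},{"dp": [-2,2.65,0],"turn": [0,0,0],"grip": 6},{"dp": [-2,2.65,0],"turn": [0,0,0],"grip": 6},{"dp": [-2,2.65,0],"turn": [0,0,0],"grip": 6},{"dp": [-2,2.65,0],"turn": [0,0,0],"grip": 6},{"dp": [-2,2.65,0],"turn": [0,0,0],"grip": 6},{"dp": [-2,2.65,0],"turn": [0,0,0],"grip": 6},{"dp": [-2,2.65,0],"turn": [0,0,0],"grip": 6}])

```text
time: 4.1
position: [0.2981, 0.0025, 0.3911]
ee_rot: [0.538, -3.095, 0.0]
wrist_force: [-0.0, -0.4, -0.4]
width: 0.0599
gripper_force: 0.0
```

apply_moves(moves=[{"dp": [-4,1.6,1],"turn": [0,0,0],"grip": 6},{"dp": [-4,1.6,1],"turn": [0,0,0],"grip": 6},{"dp": [-4,1.6,1],"turn": [0,0,0],"grip": 6},{"dp": [-4,1.6,1],"turn": [0,0,0],"grip": 6},{"dp": [-4,1.6,1],"turn": [0,0,0],"grip": 6},{"dp": [-4,1.6,1],"turn": [0,0,0],"grip": 6},{"dp": [-4,1.6,1],"turn": [0,0,0],"grip": 6},{"dp": [-4,1.6,1],"turn": [0,0,0],"grip": 6}])

```text
time: 4.9
position: [0.557, 0.2309, 0.3101]
ee_rot: [0.538, -3.094, 0.0]
wrist_force: [0.7, -0.6, 0.6]
width: 0.0603
gripper_force: 0.0
```

```bash
cat >> h.py <<'E'
def togo(o,tgt,head):
    from scipy.spatial.transform import Rotation as Ro
    R=Ro.from_rotvec(o['ee_rot']).as_matrix();d=R.T@(np.array(tgt)-o['position'])*100
    hd=np.degrees(np.arctan2(R[1,0],R[0,0]));G=Ro.from_euler('z',head,degrees=True).as_matrix()@np.diag([1,-1,-1])
    print('t',round(o['time'],2),'pos',np.round(o['position'],4),'head',hd.round(2),'dp cm',d.round(2),'turn',Ro.from_matrix(R.T@G).as_rotvec().round(3),'w',np.round(o['width'],4),'F',np.round(o['wrist_force'],1))
E
python3 - <<'E'
from h import *
from cell import r
togo(r.get_obs(),(.607,.2505,.15),199)
im=r.get_image('wrist');np.savez('pics/w1.npz',**im);cv2.imwrite('pics/w1.png',im['pixels'][:,:,::-1])
E
```

```text
t 4.9 pos [0.557  0.2309 0.3101] head -160.26 dp cm [-5.38  0.15 16.  ] turn [-0.    -0.001  0.013] w 0.0603 F [ 0.7 -0.6  0.6]
```

View pics/w1.png

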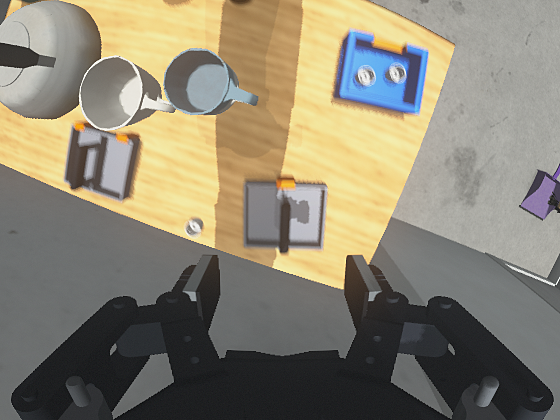

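The wrist view shows the single-lug tray at (285,214), its lug at (287,184) and its bar at (285,225). The bin is at (383,72) with the notch at (389,44). I'll cross-check these by wrist rays.

```bash
cat >> h.py <<'E'
def wbox(im,mask,h):
    v,u=np.nonzero(mask);a=(u-im['cx'])/im['fx'];b=(v-im['cy'])/im['fy'];t=np.hypot(a,b)+1e-9
    d=np.stack([a/t*np.sin(t),b/t*np.sin(t),np.cos(t)],1)@im['pose'][:3,:3].T
    c=im['pose'][:3,3];q=c+d*((h-c[2])/d[:,2])[:,None]
    return [np.round(k,1) for k in cv2.minAreaRect((q[:,:2]*1000).astype(np.float32))]
def big(m):
    n,l,s,c=cv2.connectedComponentsWithStats(m.astype(np.uint8));k=1+s[1:,4].argmax();return l==k
E
python3 - <<'E'
from h import *
im=dict(np.load('pics/w1.npz'));hsv=cv2.cvtColor(im['pixels'],cv2.COLOR_RGB2HSV);H,S,V=[hsv[...,i].astype(int) for i in range(3)]
def roi(x0,x1,y0,y1):
    m=np.zeros((420,560),bool);m[y0:y1,x0:x1]=1;return m
T=roi(235,335,170,255);B=roi(330,440,20,120)
print(im['cx'],im['cy'],im['fx'],im['pose'].round(3).tolist())
print('tray',wbox(im,big(T&(S<80)),.042))
z=im['range_z'];zz=roi(270,300,190,253);print(np.percentile(z[zz],[2,20,50]).round(3))
print('bar',wbox(im,big(roi(272,297,192,253)&(V<50)),.095))
print('bin',wbox(im,big(B&(H>100)&(H<125)&(S>120)),.05))
for n,m,h in(('lug',T,.02),('notch',B,.045)):print(n,wbox(im,big(m&(H>3)&(H<18)&(S>190)),h))
E
```

```text
281.860058899876 210.20273206336773 325.19226210127806 [[-0.337, 0.904, 0.262, 0.49], [0.941, 0.324, 0.092, 0.207], [-0.001, 0.277, -0.961, 0.452], [0.0, 0.0, 0.0, 1.0]]
tray [array([610.4, 253. ]), array([ 97.7, 109.5]), np.float64(17.7)]
[0.372 0.383 0.449]Traceback (most recent call last):
  File "<stdin>", line 9, in <module>
  File "h.py", line 23, in big
    n,l,s,c=cv2.connectedComponentsWithStats(m.astype(np.uint8));k=1+s[1:,4].argmax();return l==k
                                                                     ~~~~~~~~~~~~~~^^
ValueError: attempt to get argmax of an empty sequence
```

Run:
```python
from h import *
from cell import r
im=dict(np.load('pics/w1.npz'));hsv=cv2.cvtColor(im['pixels'],cv2.COLOR_RGB2HSV);H,S,V=[hsv[...,i].astype(int) for i in range(3)]
def roi(x0,x1,y0,y1):
    m=np.zeros((420,560),bool);m[y0:y1,x0:x1]=1;return m
T=roi(235,335,170,255);B=roi(330,440,20,120)
z=im['range_z']
print('bar',wbox(im,big(roi(272,297,192,253)&(z<.40)&(z>.3)),.095))
print('bin',wbox(im,big(B&(H>100)&(H<125)&(S>120)),.05))
for n,m,h in(('lug',T,.02),('notch',B,.045)):print(n,wbox(im,big(m&(H>3)&(H<22)&(S>190)),h))
togo(r.get_obs(),(.6085,.251,.066),198.2)
```

```text
bar [array([603.4, 248.8]), array([65.1, 11.8]), np.float64(17.6)]
bin [array([386.8, 306.7]), array([ 87.8, 108.1]), np.float64(10.7)]
lug [array([569.7, 239.6]), array([ 8.3, 21.7]), np.float64(19.8)]
notch [array([344.2, 314.8]), array([1.4, 0. ]), np.float64(116.5)]
t 4.95 pos [0.561  0.2349 0.3018] head -160.14 dp cm [-5.17 -0.18 23.55] turn [ 0.003 -0.007  0.029] w 0.0601 F [ 3.6  2.5 -7.1]
```

Run:
```python
from h import *
from cell import r
r.get_image('wrist')
togo(r.get_obs(),(.6085,.251,.066),198.2)
r.get_image('wrist')
togo(r.get_obs(),(.6085,.251,.066),198.2)
print(r.get_obs()['q'])
```

```text
t 5.0 pos [0.5582 0.2324 0.3022] head -160.13 dp cm [-5.63  0.   23.56] turn [ 0.002 -0.011  0.029] w 0.0602 F [-0.9 -0.8 -1.3]
t 5.05 pos [0.5565 0.2308 0.3051] head -160.17 dp cm [-5.81  0.13 23.86] turn [ 0.    -0.01   0.028] w 0.0599 F [-0.8 -0.  -0.9]
[ 2.81777900e-01  3.09957280e-01  5.46836573e-01  1.81745765e+00
 -8.92612424e-06 -6.42385818e-02]
```

apply_moves(moves=[{"dp": [-0.7,0,1],"turn": [0,0,0.01],"grip": 6},{"dp": [-0.8,0,3],"turn": [0,0,0.01],"grip": 6},{"dp": [-1,0,3],"turn": [0,0,0.01],"grip": 6},{"dp": [-1,0,3],"turn": [0,0,0],"grip": 6},{"dp": [-1,0,3],"turn": [0,0,0],"grip": 6},{"dp": [-0.7,0,2.5],"turn": [0,0,0],"grip": 6},{"dp": [-0.4,0,1.5],"turn": [0,0,0],"grip": 6},{"dp": [0,0,0.5],"turn": [0,0,0],"grip": 6}])

```text
time: 5.85
position: [0.6083, 0.2464, 0.1353]
ee_rot: [0.49, -3.102, 0.0]
wrist_force: [0.4, 0.3, 0.4]
width: 0.0602
gripper_force: 0.0
```

Run:
```python
from h import *
from cell import r
im=r.get_image('wrist');cv2.imwrite('pics/w2.png',im['pixels'][:,:,::-1])
togo(r.get_obs(),(.607,.251,.066),198.2)
```

```text
t 5.9 pos [0.6083 0.2465 0.1356] head -162.05 dp cm [-0.02  0.46  6.96] turn [-0.    -0.001 -0.004] w 0.0603 F [ 0.5 -0.7 -0.6]
```

View pics/w2.png

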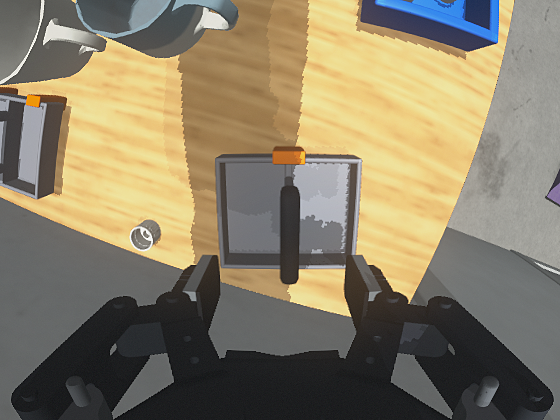

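The bar is at u≈289 and the fingers' midline at u≈281. The 4.6 mm shift in +y that I computed agrees with that.

apply_moves(moves=[{"dp": [0,0.2,0.5],"turn": [0,0,0],"grip": 6},{"dp": [0,0.2,1],"turn": [0,0,0],"grip": 6},{"dp": [0,0,1.5],"turn": [0,0,0],"grip": 6},{"dp": [0,0,1.5],"turn": [0,0,0],"grip": 6},{"dp": [0,0,1.3],"turn": [0,0,0],"grip": 6},{"dp": [0,0,0.8],"turn": [0,0,0],"grip": 6},{"dp": [0,0,0.4],"turn": [0,0,0],"grip": 6},{"dp": [0,0,0],"turn": [0,0,0],"grip": 6}])

```text
time: 6.7
position: [0.6074, 0.2509, 0.0652]
ee_rot: [0.491, -3.101, 0.0]
wrist_force: [-0.1, -0.6, -0.1]
width: 0.0597
gripper_force: 0.0
```

apply_moves(moves=[{"dp": [0,0,0],"turn": [0,0,0],"grip": 3},{"dp": [0,0,0],"turn": [0,0,0],"grip": 2},{"dp": [0,0,0],"turn": [0,0,0],"grip": 1.5},{"dp": [0,0,0],"turn": [0,0,0],"grip": 0.8},{"dp": [0,0,0],"turn": [0,0,0],"grip": 0.4},{"dp": [0,0,0],"turn": [0,0,0],"grip": 0},{"dp": [0,0,0],"turn": [0,0,0],"grip": 0},{"dp": [0,0,0],"turn": [0,0,0],"grip": 0}])

```text
time: 7.5
position: [0.6088, 0.2514, 0.0673]
ee_rot: [-0.491, 3.101, 0.0]
wrist_force: [1.2, 0.2, 4.1]
width: 0.0105
gripper_force: 59.9
```

apply_moves(moves=[{"dp": [0,0,-0.3],"turn": [0,0,0],"grip": 0},{"dp": [0,0,-0.8],"turn": [0,0,0],"grip": 0},{"dp": [0,0,-2],"turn": [0,0,0],"grip": 0},{"dp": [0,0,-3],"turn": [0,0,0],"grip": 0},{"dp": [0,0,-4],"turn": [0,0,0],"grip": 0},{"dp": [0,0,-4],"turn": [0,0,0],"grip": 0},{"dp": [0,0,-2],"turn": [0,0,0],"grip": 0},{"dp": [0,0,-0.7],"turn": [0,0,0],"grip": 0}])

```text
time: 8.3
position: [0.6089, 0.2514, 0.2379]
ee_rot: [-0.491, 3.098, 0.001]
wrist_force: [0.1, -0.4, -1.6]
width: 0.0109
gripper_force: 59.4
```

Run:
```python
from h import *
from cell import r
im=r.get_image('scene');cv2.imwrite('pics/s2.png',im['pixels'][:,:,::-1])
togo(r.get_obs(),(.386,.3065,.2),190.8)
```

```text
t 8.35 pos [0.6087 0.2514 0.2371] head -161.99 dp cm [19.49 12.13  3.64] turn [0.    0.004 0.126] w 0.0111 F [ 0.6  0.2 -0.5]
```

View pics/s2.png

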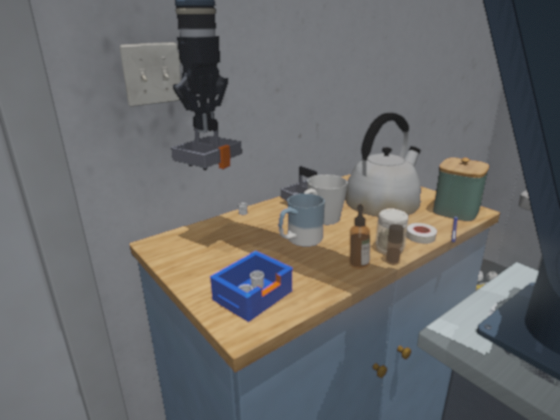

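apply_moves(moves=[{"dp": [0.5,0.3,0],"turn": [0,0,0],"grip": 0},{"dp": [1,0.6,0],"turn": [0,0,0],"grip": 0},{"dp": [1.5,0.9,0],"turn": [0,0,0],"grip": 0},{"dp": [1.7,1.05,0],"turn": [0,0,0],"grip": 0},{"dp": [1.7,1.05,0],"turn": [0,0,0],"grip": 0},{"dp": [1.7,1.05,0],"turn": [0,0,0],"grip": 0},{"dp": [1.7,1.05,0],"turn": [0,0,0],"grip": 0},{"dp": [1.7,1.05,0],"turn": [0,0,0],"grip": 0}])

```text
time: 9.15
position: [0.4741, 0.2822, 0.2309]
ee_rot: [0.491, -3.097, 0.002]
wrist_force: [-0.1, 0.1, -0.6]
width: 0.0107
gripper_force: 59.3
```

apply_moves(moves=[{"dp": [1.7,1.05,0],"turn": [0,0,0],"grip": 0},{"dp": [1.7,1.05,0],"turn": [0,0,0],"grip": 0},{"dp": [1.6,1,0],"turn": [0,0,0],"grip": 0},{"dp": [1.3,0.8,0.5],"turn": [0,0,0],"grip": 0},{"dp": [0.9,0.6,1],"turn": [0,0,0.03],"grip": 0},{"dp": [0.5,0.3,1],"turn": [0,0,0.04],"grip": 0},{"dp": [0.3,0.2,0.8],"turn": [0,0,0.04],"grip": 0},{"dp": [0,0,0.4],"turn": [0,0,0.016],"grip": 0}])

```text
time: 9.95
position: [0.3827, 0.3049, 0.1936]
ee_rot: [0.295, -3.122, 0.004]
wrist_force: [-0.2, -0.6, -2.0]
width: 0.0109
gripper_force: 59.3
```

Run:
```python
from h import *
from cell import r
im=r.get_image('wrist');togo(r.get_obs(),(.386,.3065,.13),190.8)
t=r.get_image('top');np.savez('pics/t3.npz',**t);np.savez('pics/w3.npz',**im)
a=im['pixels'][60:300,120:440,::-1];b=t['pixels'][200:340,140:280,::-1]
cv2.imwrite('pics/c3.png',np.hstack([cv2.resize(a,(460,345)),cv2.resize(b,(340,345))]))
```

```text
t 10.0 pos [0.3832 0.3049 0.1936] head -169.23 dp cm [-0.35  0.12  6.35] turn [-0.002 -0.006 -0.   ] w 0.011 F [ 0.   0.6 -0.8]
```

View pics/c3.png

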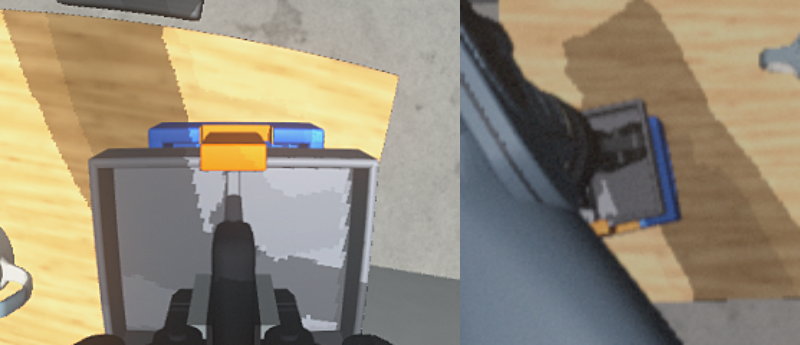

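The lug lines up with the notch laterally (crop 233 against 237). I'll check the fore-aft offset from the tray's front rim.

Run:
```python
from h import *
im=dict(np.load('pics/w3.npz'));hsv=cv2.cvtColor(im['pixels'],cv2.COLOR_RGB2HSV);H,S,V=[hsv[...,i].astype(int) for i in range(3)]
def cast(u,v,h):
    a=(u-im['cx'])/im['fx'];b=(v-im['cy'])/im['fy'];t=np.hypot(a,b)+1e-9
    d=im['pose'][:3,:3]@np.array([a/t*np.sin(t),b/t*np.sin(t),np.cos(t)]);c=im['pose'][:3,3]
    return (c+d*(h-c[2])/d[2]).round(4)
z=im['range_z']
for u in(200,220,240,330,350,370): print(u,[(v,int(V[v,u]),int(S[v,u]),round(float(z[v,u]),3)) for v in range(158,174,2)])
def fr(c,h): # frame: bin
    a=np.radians(h);return np.array(c)-45*np.array([np.cos(a),np.sin(a)])
print('expected front-mid tray at TCP', fr((383.2,304.9),10.8),'bin front-mid',fr((386,306.5),10.8))
for v in(162,164,166,168):print(v,cast(283.5,v,.169))
# top view front wall of bin check
```

```text
200 [(158, 163, 127, 0.335), (160, 161, 125, 0.335), (162, 176, 130, 0.336), (164, 81, 31, 0.189), (166, 86, 47, 0.181), (168, 86, 44, 0.173), (170, 110, 14, 0.168), (172, 126, 8, 0.169)]
220 [(158, 171, 118, 0.335), (160, 173, 118, 0.336), (162, 157, 115, 0.336), (164, 78, 26, 0.188), (166, 82, 28, 0.179), (168, 80, 32, 0.172), (170, 109, 5, 0.169), (172, 123, 6, 0.168)]
240 [(158, 161, 138, 0.285), (160, 124, 107, 0.33), (162, 120, 81, 0.192), (164, 85, 45, 0.185), (166, 85, 36, 0.178), (168, 81, 31, 0.172), (170, 114, 9, 0.169), (172, 123, 8, 0.169)]
330 [(158, 242, 154, 0.285), (160, 97, 55, 0.313), (162, 92, 36, 0.193), (164, 106, 36, 0.186), (166, 107, 33, 0.179), (168, 98, 34, 0.169), (170, 175, 9, 0.168), (172, 219, 9, 0.169)]
350 [(158, 244, 77, 0.336), (160, 244, 80, 0.335), (162, 254, 96, 0.336), (164, 90, 23, 0.19), (166, 103, 30, 0.182), (168, 100, 31, 0.174), (170, 157, 10, 0.168), (172, 215, 12, 0.168)]
370 [(158, 244, 82, 0.336), (160, 244, 88, 0.335), (162, 248, 88, 0.335), (164, 158, 81, 0.19), (166, 97, 21, 0.182), (168, 101, 28, 0.174), (170, 130, 8, 0.169), (172, 205, 10, 0.169)]
expected front-mid tray at TCP [338.99707372 296.46784084] bin front-mid [341.79707372 298.06784084]
162 [0.3341 0.2964 0.169 ]
164 [0.3352 0.2966 0.169 ]
166 [0.3362 0.2968 0.169 ]
168 [0.3372 0.297  0.169 ]
```

apply_moves(moves=[{"dp": [-0.1,0.05,0.5],"turn": [0,0,0],"grip": 0},{"dp": [-0.1,0.05,1],"turn": [0,0,0],"grip": 0},{"dp": [-0.05,0,1.2],"turn": [0,0,0],"grip": 0},{"dp": [0,0,1.3],"turn": [0,0,0],"grip": 0},{"dp": [0,0,1.2],"turn": [0,0,0],"grip": 0},{"dp": [0,0,0.9],"turn": [0,0,0],"grip": 0},{"dp": [0,0,0.5],"turn": [0,0,0],"grip": 0},{"dp": [0,0,0.2],"turn": [0,0,0],"grip": 0}])

```text
time: 10.85
position: [0.3873, 0.3071, 0.1284]
ee_rot: [0.295, -3.127, 0.001]
wrist_force: [-0.3, -0.5, -1.3]
width: 0.0106
gripper_force: 59.3
```

Run:
```python
from h import *
from cell import r
im=r.get_image('wrist');togo(r.get_obs(),(.3855,.306,.103),190.8)
t=r.get_image('scene')
a=im['pixels'][60:300,120:440,::-1];b=t['pixels'][210:330,190:310,::-1]
cv2.imwrite('pics/c4.png',np.hstack([cv2.resize(a,(440,330)),cv2.resize(b,(330,330))]))
```

```text
t 10.9 pos [0.3874 0.3072 0.1287] head -169.21 dp cm [ 0.21 -0.08  2.57] turn [-0.    -0.001 -0.   ] w 0.0108 F [-0.2 -0.1 -1.1]
```

View pics/c4.png

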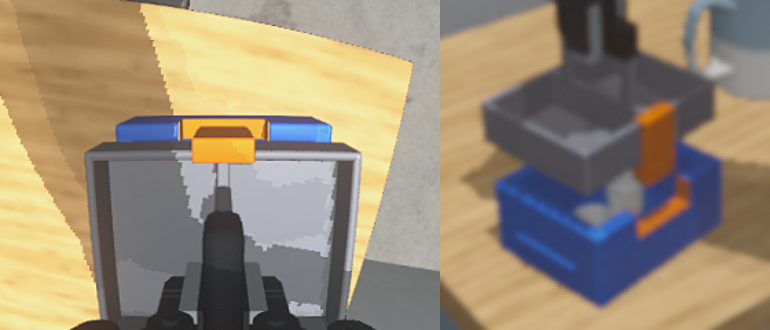

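The lug is centred on the notch (crop 223 against 223.5), and the scene view agrees. I'll lower it slowly.

apply_moves(moves=[{"dp": [0.1,0,0.2],"turn": [0,0,0],"grip": 0},{"dp": [0,0,0.4],"turn": [0,0,0],"grip": 0},{"dp": [0,0,0.4],"turn": [0,0,0],"grip": 0},{"dp": [0,0,0.4],"turn": [0,0,0],"grip": 0},{"dp": [0,0,0.4],"turn": [0,0,0],"grip": 0},{"dp": [0,0,0.3],"turn": [0,0,0],"grip": 0},{"dp": [0,0,0.2],"turn": [0,0,0],"grip": 0},{"dp": [0,0,0.1],"turn": [0,0,0],"grip": 0}])

```text
time: 11.75
position: [0.3866, 0.307, 0.105]
ee_rot: [0.295, -3.127, 0.0]
wrist_force: [-0.1, 0.4, -1.8]
width: 0.0111
gripper_force: 59.3
```

apply_moves(moves=[{"dp": [0,0,0],"turn": [0,0,0],"grip": 0},{"dp": [0,0,0.05],"turn": [0,0,0],"grip": 0},{"dp": [0,0,0],"turn": [0,0,0],"grip": 0},{"dp": [0,0,0.05],"turn": [0,0,0],"grip": 0},{"dp": [0,0,0],"turn": [0,0,0],"grip": 0},{"dp": [0,0,0],"turn": [0,0,0],"grip": 0},{"dp": [0,0,0],"turn": [0,0,0],"grip": 0},{"dp": [0,0,0],"turn": [0,0,0],"grip": 0}])

```text
time: 12.55
position: [0.3867, 0.3071, 0.1043]
ee_rot: [-0.295, 3.128, 0.0]
wrist_force: [0.7, 0.5, -1.0]
width: 0.0111
gripper_force: 59.3
```

Not in contact yet, so I'll continue in small steps.

apply_moves(moves=[{"dp": [0,0,0.05],"turn": [0,0,0],"grip": 0},{"dp": [0,0,0.05],"turn": [0,0,0],"grip": 0},{"dp": [0,0,0.05],"turn": [0,0,0],"grip": 0},{"dp": [0,0,0],"turn": [0,0,0],"grip": 0},{"dp": [0,0,0],"turn": [0,0,0],"grip": 0},{"dp": [0,0,0],"turn": [0,0,0],"grip": 0},{"dp": [0,0,0],"turn": [0,0,0],"grip": 0},{"dp": [0,0,0],"turn": [0,0,0],"grip": 0}])

```text
time: 13.35
position: [0.3867, 0.3072, 0.1033]
ee_rot: [-0.295, 3.127, 0.0]
wrist_force: [-2.6, -0.6, 5.5]
width: 0.0109
gripper_force: 60.0
```

apply_moves(moves=[{"dp": [0,0,0.05],"turn": [0,0,0],"grip": 0},{"dp": [0,0,0],"turn": [0,0,0],"grip": 0},{"dp": [0,0,0],"turn": [0,0,0],"grip": 0},{"dp": [0,0,0],"turn": [0,0,0],"grip": 0},{"dp": [0,0,0],"turn": [0,0,0],"grip": 0},{"dp": [0,0,0],"turn": [0,0,0],"grip": 0},{"dp": [0,0,0],"turn": [0,0,0],"grip": 0},{"dp": [0,0,0],"turn": [0,0,0],"grip": 0}])

```text
time: 14.15
position: [0.3867, 0.3072, 0.1033]
ee_rot: [-0.295, 3.127, 0.0]
wrist_force: [-4.3, -2.1, 7.3]
width: 0.011
gripper_force: 60.6
```

apply_moves(moves=[{"dp": [0,0,0],"turn": [0,0,0],"grip": 1},{"dp": [0,0,0],"turn": [0,0,0],"grip": 1.5},{"dp": [0,0,0],"turn": [0,0,0],"grip": 2},{"dp": [0,0,0],"turn": [0,0,0],"grip": 3},{"dp": [0,0,0],"turn": [0,0,0],"grip": 4},{"dp": [0,0,0],"turn": [0,0,0],"grip": 5},{"dp": [0,0,0],"turn": [0,0,0],"grip": 5},{"dp": [0,0,0],"turn": [0,0,0],"grip": 5}])

```text
time: 14.95
position: [0.3867, 0.3071, 0.1023]
ee_rot: [0.295, -3.128, 0.0]
wrist_force: [0.1, -0.2, 0.3]
width: 0.0499
gripper_force: 0.0
```

apply_moves(moves=[{"dp": [0,0,-0.3],"turn": [0,0,0],"grip": 5},{"dp": [0,0,-0.7],"turn": [0,0,0],"grip": 5},{"dp": [0,0,-1.5],"turn": [0,0,0],"grip": 5},{"dp": [0,0,-2.5],"turn": [0,0,0],"grip": 5},{"dp": [0,0,-3],"turn": [0,0,0],"grip": 5},{"dp": [0,0,-2.5],"turn": [0,0,0],"grip": 5},{"dp": [0,0,-1.2],"turn": [0,0,0],"grip": 5},{"dp": [0,0,-0.4],"turn": [0,0,0],"grip": 5}])

```text
time: 15.75
position: [0.3876, 0.3077, 0.2255]
ee_rot: [-0.295, 3.124, 0.002]
wrist_force: [0.2, 0.3, -0.8]
width: 0.0501
gripper_force: 0.0
```

Run:
```python
from h import *
from cell import r
im=r.get_image('wrist');t=r.get_image('scene');o=r.get_obs();togo(o,(.3855,.306,.103),190.8)
X=pts(t);p=X[200:330,190:310].reshape(-1,3);px=t['pixels'][200:330,190:310].reshape(-1,3).astype(int)
g=(np.ptp(px,axis=1)<25)&(p[:,2]>.06)&(p[:,2]<.15)&(abs(p[:,0]-.386)<.08)&(abs(p[:,1]-.307)<.08)
q=p[g];print('tray rim z',np.percentile(q[:,2],[50,80,95,99]).round(3))
a=im['pixels'][60:300,120:440,::-1];b=t['pixels'][200:320,190:310,::-1]
cv2.imwrite('pics/c5.png',np.hstack([cv2.resize(a,(440,330)),cv2.resize(b,(330,330))]))
```

```text
t 15.85 pos [0.3868 0.3072 0.2234] head -169.22 dp cm [ 0.16 -0.1  12.04] turn [ 0.  0. -0.] w 0.05 F [0.2 0.2 0. ]
tray rim z [0.074 0.098 0.127 0.131]
```

View pics/c5.png

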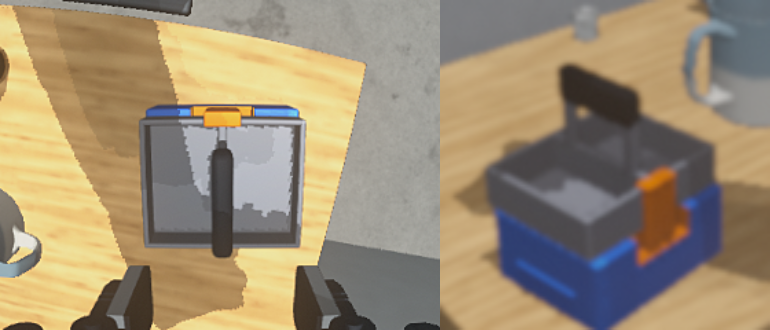

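The tray is level and flush on the bin's rim with the lug in the notch (scene crop (660,220)). The bar's top is at 0.131 m, which is the seated height, and the gripper is clear.

```bash
python3 -c "
from cell import r
print(r.sign_off())"
```

```text
the job is handed in; nothing more can be done
None
```

The single-lug tray sits level and fully down on the blue bin with its lug in the notch and the gripper clear; I did not touch the two-lug tray, and the job was handed in at about 16 s.

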